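# Pin and bolt a planing-stop plate

### The arm

A 6-joint arm with a two-finger parallel gripper is mounted at the origin on the work surface. World frame = base frame: x ahead of the robot, y to its left, z up, the work surface at z = 0. Lengths are in m, angles in rad, forces in N, time in s.
With the tool pointing down it reaches from about 0.2 to 0.875 m from the base axis. Payload 3.4 kg.
Tool frame: the origin (TCP) lies between the finger pads; the fingertips stand 25 mm ahead of it and the grasp point (between the pads) lies 6 mm ahead of it (r.nose_length is the z of the fingertips in the tool frame, in m); z points along the fingers, x is the direction in which the jaws open and shut, and the axes are right-handed (so a half turn about z gives the same grasp; the last joint's range is limited). The gripper opens to 94 mm and grips with 3 to 60 N. Pads are 16 mm wide; open, the fingers measure 119 mm over their backs; the gripper's body (75 mm by 177 mm) begins 78 mm behind the grasp point.
Start: joints at [1.188, 0.276, 1.505, -0, 1.361, -0.121], TCP at [0.149, 0.555, 0.191] pointing down, gripper open.
Joint ranges: [-2.89, 2.89], [-0.75, 2.08], [0.22, 2.7], [-1.18, 4.32], [0.11, 2.71], [-2.7, 2.7]. Speed limits (rad/s): [2.57, 2.57, 3.14, 3.14, 3.14, 3.14].

### API

Orientations are given as a unit quaternion [w, x, y, z].
In Python, from plant import r, gripper_to, inverse_kinematics, vision, models, telemetry gives the robot as it stands. Calls block until the motion is done:
- r.move_to(position, orientation): joint-space move of the TCP to a pose.
- r.move_l(position, rot=None, vel=0.15, guard=None): straight line of the TCP; rot=None keeps the orientation; vel is the mean speed in m/s. With guard (N) it stops when the force on the tool has changed by that much, and returns True; else False.
- r.movej(angles): joint-space move.
- gripper_to(opening, f_grip=None): finger opening in m; f_grip is the grip in N (None keeps the last); returns when the fingers have stopped.
- r.hold(seconds).
- inverse_kinematics(position, orientation): joint angles nearest the present ones, or None.
- vision.snapshot(name): name is "scene" or "top" or "wrist"; returns the picture (400x640x3 uint8, red, green, blue); there is no depth.
- vision.get_calibration(name): a dict with "fx", "fy", "cx", "cy" (pixels), "D" ([k1, k2, p1, p2, k3] as OpenCV has them; the pictures are not rectified), "position" and "orientation" of the camera in the world. Camera axes: x right, y down, z forward; pixel columns grow to the right and rows downward; lengths in m; the calibration is good to about 2 mm. A picture is of the moment at which its call begins: read the wrist's pose just before it. get_calibration takes no time and is no camera call; for the wrist camera it gives the pose at the moment of the call.
A pose or a line that the arm cannot do raises r.PlanningError and nothing moves.
- r.sign_off(): hands the job in, once; it reports no verdict.
Trained networks look in the newest picture that a camera, given by its name, has taken for a name from the list of things; names that differ only in an ending like _2 or _b are one class to them, and where a whole thing is asked for, a point or a joint stands for the part that bears it (a point fixed in the world has none). Each returns a list of dicts, best first, with "score" (0 to 1); they miss things now and then, are a little off and sometimes report something else, mostly with a low value. They report only what shows in the picture. A call takes as long as a camera call. They do not tell look-alikes from the thing itself.
- models.boxes_of(thing, camera): "at" ([x, y, z] in m, in world coordinates, good to about 4 mm: the middle of the surface that is visible of it).
- models.regions_of(thing, camera): "pixels" (400x640 bool, what is visible of it).
- models.mark_of(thing, camera): "at" ([x, y, z] in m, in world coordinates, good to about 4 mm: a listed point, or the origin of a listed thing).
Readings, each from a call of its own:
- telemetry.current_t(): time.
- telemetry.current_joints(): joint angles.
- telemetry.current_dq(): joint speeds.
- telemetry.current_joint_efforts(): joint torques, N m.
- telemetry.current_ee_pos(): TCP position.
- telemetry.current_tool_rot(): TCP orientation.
- telemetry.current_wrist_force(): force on the tool from outside, world axes, zero at the start.
- telemetry.current_torque(): the same for the moment, N m.
- telemetry.current_opening(): finger opening in m.
Only numpy, scipy, OpenCV 4.12 (cv2) and the standard library are available. Lean on these libraries where they do the work, as an engineer would, in place of code of your own. Each camera call takes 0.05 s, during which the arm holds its last target.

### The job

The metal plate of the planing stop has slid out of line with the holes in its wooden block. First push the tapered drift pin (red handle) fully home through the plate's brass-ringed hole into the block, which draws the holes into line; then drop the black-knobbed bolt fully home into the other hole, and leave both standing in place with their collars down on the plate.

Things in the scene. Friction and masses are not known exactly. Their poses are not given: they have to be found in the camera images.
- base: Brown wooden block fixed to the bench, 104 (x) x 200 (y) x 55 mm high, a dark strip 15 wide and 10 mm high along each long top edge. Two vertical 34 mm holes right through it at its own y = +45 mm (pin) and y = -45 mm (bolt), x = 0. Origin: centre of its underside, on the bench; z up.
- stop_plate: Aluminium plate 70 x 176 x 12 mm on the block, top 67 mm above the bench. Slides only along the block's y, 12 mm either way, friction 0.5 N. Its 34 mm holes: own y = +45 mm (flat brass ring round it: pin) and -45 mm (no ring: bolt), x = 0. Origin: centre of underside, axes as the block's; in line when straight above the block's origin. Starts 7 to 9.5 mm off towards +y.
- drift_pin: Steel pin, 0.22 kg, hung upright by its collar in a three-hole plywood rack (top 78 mm above bench, places 75 mm apart). Origin: on its axis, collar underside; z up. Collar 44 mm dia, z 0 to 6; round red handle 25 mm dia (one 26 mm band), z 6 to 50. Below: 29 mm shank to z -26, cone to a 5 mm tip at z -60. Yaw is free. Home: collar on the plate, origin 67 mm above bench.
- knob_bolt: Steel bolt, 0.16 kg, hung by its collar in the same rack (third place: pale wooden bench dog with square head, not needed). Origin: on its axis, collar underside; z up. Collar 44 mm dia, z 0 to 6; round fluted black knob 31 to 37 mm dia, z 6 to 40. Below: 26 mm shank to z -34, taper to a 12 mm nose at z -50. Yaw is free. Home: collar on the plate, origin 67 mm above bench.
Mind the look-alikes: they are no part of the job. What is shaped like the base but purple is not meant.

How it is judged:
By the outcome, as a careful person would: the job done as asked, in the order asked, and still so for the second after the job is handed in, with the robot touching nothing.
It also fails if it takes over 59 s, if anything falls off the work surface, if the arm or the gripper's body presses on something with over 40 N, if the wrist force passes 120 N, or if a joint passes its speed limit or range.

## Working session

There is one attempt and no reset: what is moved stays moved. The work goes in short steps, each a Python script; the robot and the scene stay as the last script left them, time stands still between calls to the robot, and variables do not carry over. Pictures are saved under pics/ and viewed, and the job is handed in when it is done.

```bash
ls; mkdir -p pics
python3 - <<'E'
from plant import r, gripper_to, inverse_kinematics, vision, models, telemetry
import cv2
for n in ["scene","top","wrist"]:
    im=vision.snapshot(n); cv2.imwrite(f"pics/{n}0.png",im[:,:,::-1])
    c=vision.get_calibration(n); print(n,c)
    if n=="wrist": continue
    for t in ["base","stop_plate","drift_pin","knob_bolt"]:
        print(n,t,"mark",[( [round(float(v),4) for v in d["at"]],round(d["score"],2)) for d in models.mark_of(t,n)][:4])
print(telemetry.current_t(), telemetry.current_tool_rot())
E
```

```text
pics
scene {'fx': 466.27663923637135, 'fy': 466.27663923637135, 'cx': 314.8405010497333, 'cy': 200.31174526488692, 'D': array([-0.11999633,  0.        ,  0.        ,  0.        ,  0.        ]), 'position': array([1.05745188, 0.368763  , 0.73230459]), 'orientation': array([-0.19659087,  0.42782213,  0.8086998 , -0.35259734])}
scene base mark [([0.4716, 0.2226, 0.0023], 0.69), ([0.3315, -0.1077, 0.0001], 0.61)]
scene stop_plate mark [([0.4738, 0.2345, 0.0556], 0.72), ([0.3281, -0.1118, 0.0539], 0.58)]
scene drift_pin mark [([0.564, -0.2762, 0.0769], 0.66)]
scene knob_bolt mark [([0.5673, -0.2058, 0.0778], 0.82)]
top {'fx': 386.3068682073477, 'fy': 386.3068682073477, 'cx': 324.279971756765, 'cy': 197.43253843664607, 'D': array([-0.07677061,  0.        ,  0.        ,  0.        ,  0.        ]), 'position': array([ 3.86601765e-01, -2.16993019e-04,  9.19859809e-01]), 'orientation': array([-0.03340068,  0.71429348, -0.69820655,  0.03430512])}
top base mark [([0.4716, 0.2264, -0.003], 0.85), ([0.3319, -0.1117, -0.0001], 0.83), ([0.5645, -0.2007, 0.0779], 0.35)]
top stop_plate mark [([0.4753, 0.2357, 0.0571], 0.64), ([0.3348, -0.1099, 0.0546], 0.64)]
top drift_pin mark [([0.5616, -0.2774, 0.0804], 0.59)]
top knob_bolt mark [([0.5662, -0.2004, 0.0747], 0.92)]
wrist {'fx': 339.64765450130693, 'fy': 339.64765450130693, 'cx': 315.63650722950774, 'cy': 191.1146476901435, 'D': array([-0.03555015,  0.        ,  0.        ,  0.        ,  0.        ]), 'position': array([0.06755651, 0.5776163 , 0.38428204]), 'orientation': array([0.11580164, 0.7848121 , 0.6023681 , 0.08838898])}
0.55 [-6.15676065e-05  7.93354965e-01  6.08759306e-01  5.65830394e-05]
```

View pics/scene0.png

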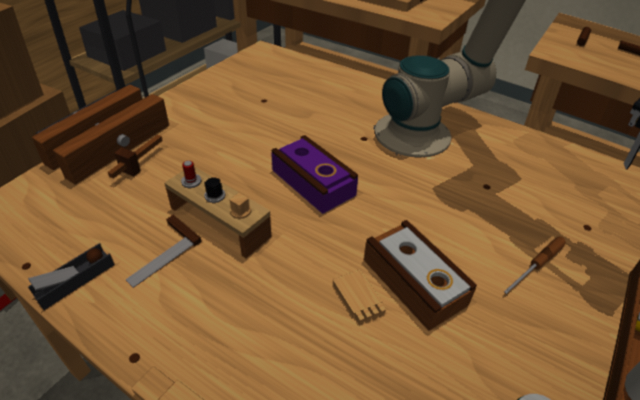

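View pics/top0.png

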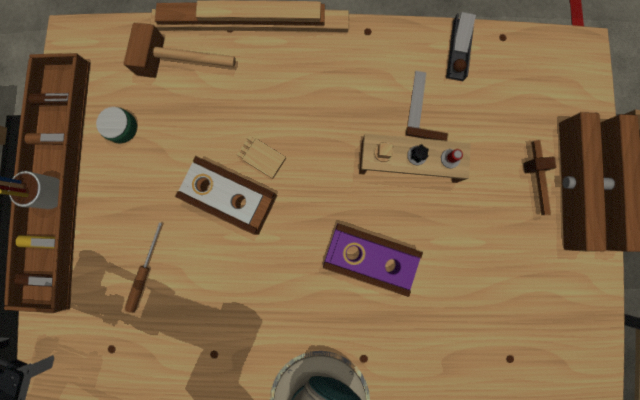

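View pics/wrist0.png

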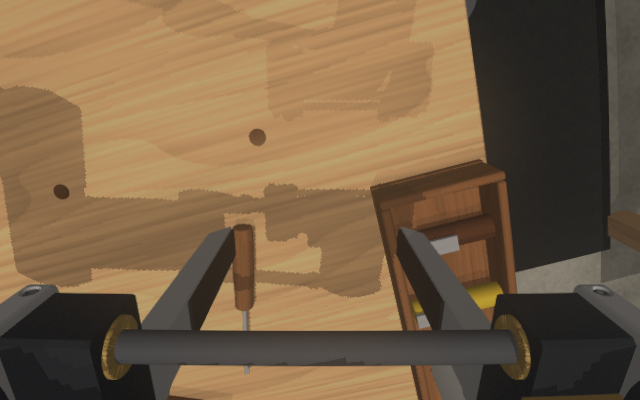

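The brown block with the brass-ringed hole is at top-view px (226,195), with the ring at (202,184) and the bolt hole at (239,201). The purple look-alike is at (373,258). In the rack, the red pin is at (453,156), the black knob at (419,154) and the dog at (385,152). Next I'll look closely with the wrist camera.

```bash
cat > h.py <<'E'
import numpy as np, cv2
from scipy.spatial.transform import Rotation as Ro
from plant import r, gripper_to, inverse_kinematics, vision, models, telemetry
def R(q): return Ro.from_quat([q[1],q[2],q[3],q[0]])
def qdown(psi):  # tool x at yaw psi, z down
    return np.array([0,np.cos(psi/2),np.sin(psi/2),0.])
def K(c): return np.array([[c["fx"],0,c["cx"]],[0,c["fy"],c["cy"]],[0,0,1]])
def proj(c,P):
    P=np.atleast_2d(P); X=R(c["orientation"]).inv().apply(P-c["position"])
    return cv2.projectPoints(X.reshape(-1,1,3),np.zeros(3),np.zeros(3),K(c),c["D"])[0].reshape(-1,2)
def back(c,uv,z):
    u=cv2.undistortPoints(np.array(uv,float).reshape(-1,1,2),K(c),c["D"]).reshape(-1,2)
    d=R(c["orientation"]).apply(np.c_[u,np.ones(len(u))]); p=c["position"]
    return p+d*((z-p[2])/d[:,2])[:,None]
def look(name,f):
    c=vision.get_calibration(name); im=vision.snapshot(name); cv2.imwrite(f"pics/{f}.png",im[:,:,::-1]); 
    import pickle; pickle.dump(c,open(f"pics/{f}.pkl","wb")); return c,im
E
python3 - <<'E'
from h import *
c=vision.get_calibration("wrist"); q=telemetry.current_tool_rot(); p=telemetry.current_ee_pos()
T=R(q).inv(); print("off",T.apply(c["position"]-p)); print((T*R(c["orientation"])).as_matrix().round(4))
for psi in (np.deg2rad(-17),np.deg2rad(163)):
    for P in ([.47,.225-np.cos(psi)*.1,.16],[.565,-.24,.15],[.565,-.28,.11],[.43,.18,.1]):
        print(np.rad2deg(psi),P,inverse_kinematics(P,qdown(psi)))
ct=vision.get_calibration("top")
print(back(ct,[[202,184],[239,201]],0.067))
E
```

```text
off [ 0.00040006 -0.08424125 -0.19327303]
[[ 1.000e+00  4.000e-04 -9.000e-04]
 [-1.000e-04  9.575e-01  2.883e-01]
 [ 9.000e-04 -2.883e-01  9.575e-01]]
-17.0 [0.47, np.float64(0.12936952440369645), 0.16] [ 1.25752382e-01  1.65047587e-01  1.73446154e+00 -4.44089210e-16
  1.24208353e+00  4.22458355e-01]
-17.0 [0.565, -0.24, 0.15] [-5.14980430e-01  3.58109423e-01  1.48572996e+00 -4.44089210e-16
  1.29775327e+00 -2.18274457e-01]
-17.0 [0.565, -0.28, 0.11] [-5.70383187e-01  4.09996224e-01  1.50638912e+00 -4.44089210e-16
  1.22520731e+00 -2.73677214e-01]
-17.0 [0.43, 0.18, 0.1] [ 2.47008071e-01  1.87271441e-01  1.87114238e+00 -4.44089210e-16
  1.08317883e+00  5.43714044e-01]
163.0 [0.47, np.float64(0.32063047559630353), 0.16] [ 4.76390727e-01  2.85703099e-01  1.56952591e+00 -4.44089210e-16
  1.28636364e+00 -2.36849595e+00]
163.0 [0.565, -0.24, 0.15] None
163.0 [0.565, -0.28, 0.11] None
163.0 [0.43, 0.18, 0.1] [ 2.47008071e-01  1.87271441e-01  1.87114238e+00 -4.44089210e-16
  1.08317883e+00 -2.59787861e+00]
[[0.49251807 0.27431723 0.067     ]
 [0.45624768 0.18898223 0.067     ]]
```

Run:
```python
from h import *
psi=np.deg2rad(-20); q=qdown(psi); ty=np.array([np.sin(psi),-np.cos(psi),0])
t=telemetry.current_t()
r.move_to(np.array([.474,.228,.20])+.045*ty,q)
print(telemetry.current_t()-t); r.hold(.1)
c,im=look("wrist","w1")
for t in ["base","stop_plate"]:
    print(t,[( np.round(d["at"],4),round(d["score"],2)) for d in models.mark_of(t,"wrist")][:3])
print(telemetry.current_t())
```

```text
1.7583
base [(array([ 0.4726,  0.2208, -0.0027]), 0.83), (array([ 0.3333, -0.1123,  0.0022]), 0.58)]
stop_plate [(array([0.4748, 0.2303, 0.0603]), 0.67)]
2.5583
```

View pics/w1.png

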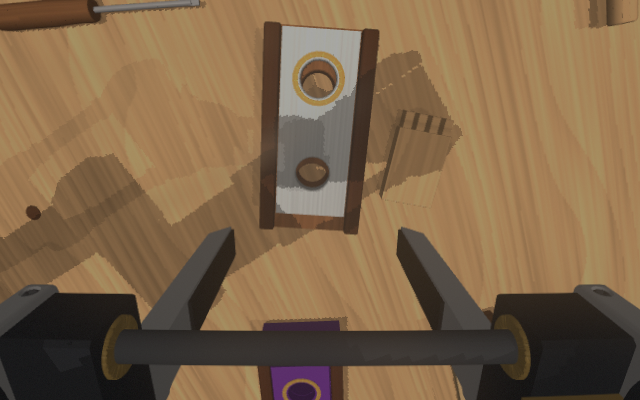

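Run:
```python
import cv2
im=cv2.imread("pics/w1.png")[10:245,240:400]
cv2.imwrite("pics/w1z.png",cv2.resize(im,None,fx=2.5,fy=2.5,interpolation=cv2.INTER_CUBIC))
```

```text
(no output)
```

View pics/w1z.png

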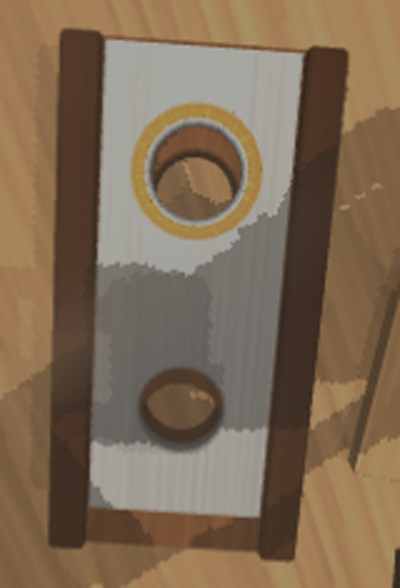

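Run:
```python
from h import *
import pickle
c=pickle.load(open("pics/w1.pkl","rb"))
z=lambda a:(np.array(a,float)+.5)/2.5-.5+[240,10]
W=back(c,z([[62,30],[349,50],[295,559],[49,546]]),.065)[:,:2]
# camera up=far=+y side; image right = tool x
M=np.array([[-52,100],[52,100],[52,-100],[-52,-100]])/1000
from itertools import product
mu=W.mean(0); H=M.T@(W-mu); th=np.arctan2(H[0,1]-H[1,0],H[0,0]+H[1,1])
Rm=np.array([[np.cos(th),-np.sin(th)],[np.sin(th),np.cos(th)]])
print("center",mu,"yaw",np.rad2deg(th)); print("resid mm",((W-mu-M@Rm.T)*1000).round(1))
h=back(c,z([[197,171.5],[181,408]]),.067)[:,:2]
print("holes local mm",((h-mu)@Rm*1000).round(1), np.linalg.norm(h[0]-h[1]))
print("pin tgt",mu+Rm@[0,.045],"bolt",mu+Rm@[0,-.045])
```

```text
center [0.47146133 0.22508935] yaw -23.621496944020663
resid mm [[ 0.4 -1.7]
 [-1.3 -0.9]
 [ 0.3  1.9]
 [ 0.6  0.8]]
holes local mm [[ -0.   53.6]
 [ -0.3 -35.7]] 0.08932037157356625
pin tgt [0.48949251 0.26631891] bolt [0.45343015 0.18385979]
```

The strip corners fit the block to within 2 mm, and the plate is about 9 mm off towards +y, which matches the brief. Now the rack.

Run:
```python
from h import *
psi=np.deg2rad(-20); q=qdown(psi); ty=np.array([np.sin(psi),-np.cos(psi),0])
r.move_to(np.array([.565,-.24,.21])+.03*ty,q)
r.hold(.1)
c,im=look("wrist","w2")
cv2.imwrite("pics/w2z.png",cv2.resize(im[40:280,200:440],None,fx=2.5,fy=2.5,interpolation=cv2.INTER_CUBIC)[:,:,::-1])
for t in ["drift_pin","knob_bolt"]:
    print(t,[( np.round(d["at"],4),round(d["score"],2)) for d in models.mark_of(t,"wrist")][:3])
print(telemetry.current_t())
```

```text
drift_pin [(array([ 0.561 , -0.2801,  0.0785]), 0.85)]
knob_bolt [(array([ 0.5691, -0.2038,  0.0762]), 0.74)]
4.5083
```

View pics/w2z.png

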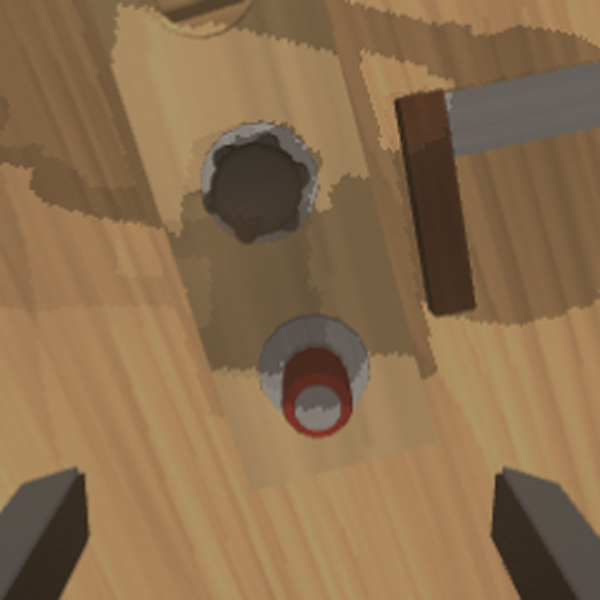

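Run:
```python
from h import *
import pickle
c=pickle.load(open("pics/w2.pkl","rb"))
z=lambda a:(np.array(a,float)+.5)/2.5-.5+[200,40]
def f(p,zz): return back(c,z([p]),zz)[0]
print("pin collar",f((314.5,370),.084),"top",f((317.5,403),.128))
print("bolt collar",f((260.5,181),.084),"top",f((257,189),.118))
t=np.linspace(0,2*np.pi,120)
im=cv2.imread("pics/w2z.png")
for (x,y,zz,rad) in [(*f((314.5,370),.084)[:2],.084,.022),(*f((314.5,370),.084)[:2],.128,.0125),(*f((260.5,181),.084)[:2],.084,.022),(*f((260.5,181),.084)[:2],.118,.0175)]:
    P=np.c_[x+rad*np.cos(t),y+rad*np.sin(t),np.full(120,zz)]
    uv=(proj(c,P)-[200,40]+.5)*2.5-.5
    cv2.polylines(im,[np.round(uv).astype(int)],True,(0,255,0),1)
cv2.imwrite("pics/w2o.png",im)
```

```text
pin collar [ 0.56151705 -0.27783329  0.084     ] top [ 0.56176745 -0.27673761  0.128     ]
bolt collar [ 0.5669279  -0.20272266  0.084     ] top [ 0.56683268 -0.20305333  0.118     ]
```

View pics/w2o.png

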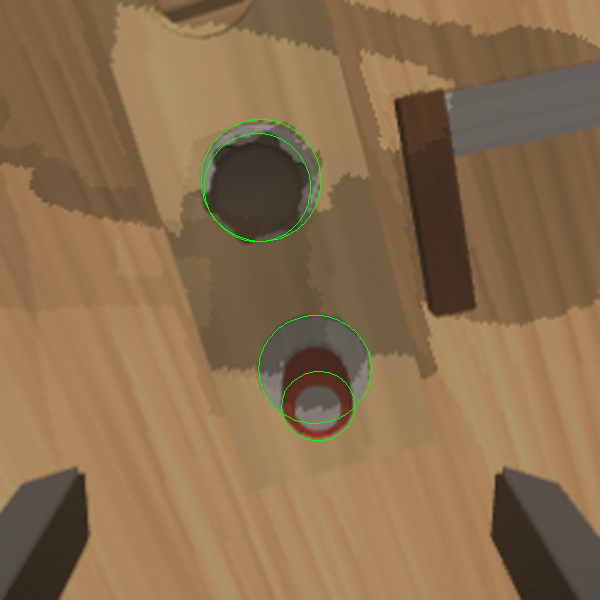

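Run:
```python
from h import *
psi=np.deg2rad(-20); q=qdown(psi)
x,y=.5616,-.2774
r.move_to(np.array([x,y,.185]),q)
g=r.move_l([x,y,.114],vel=.12,guard=8); print("guard",g,telemetry.current_ee_pos())
gripper_to(.02,30); print("open",telemetry.current_opening(),telemetry.current_wrist_force())
r.move_l([x,y,.225],vel=.15); r.hold(.15)
print(telemetry.current_opening(),telemetry.current_wrist_force(),telemetry.current_ee_pos())
c,im=look("wrist","w3")
cv2.imwrite("pics/w3z.png",cv2.resize(im[120:360,200:440],None,fx=2.5,fy=2.5,interpolation=cv2.INTER_CUBIC)[:,:,::-1])
print(telemetry.current_t())
```

```text
guard False [ 0.56222361 -0.2776978   0.11499296]
open 0.020111665755047463 [-0.0674498  -0.05334065 -0.39367638]
0.01991706483646851 [ 0.71837483 -0.12945785  0.39163853] [ 0.56101177 -0.27699896  0.22362135]
7.7917
```

View pics/w3z.png

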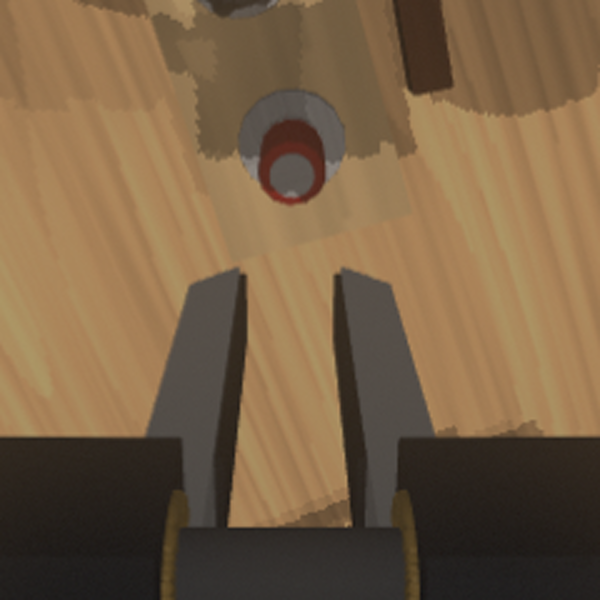

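Run:
```python
from h import *
import pickle
for n,off in (("w3",[200,120]),):
    c=pickle.load(open(f"pics/{n}.pkl","rb"))
    z=lambda a:(np.array(a,float)+.5)/2.5-.5+off
    print("pin collar",back(c,z([[291.5,142]]),.084),"top",back(c,z([[292,172]]),.128))
    p=telemetry.current_ee_pos(); q=telemetry.current_tool_rot(); 
    for d in (0.025,.006):
        for sx in (-.01,0,.01): print(d,sx,(proj(c,p+R(q).apply([sx,0,d]))-off+.5)*2.5-.5)
    print(p,q,r.nose_length, telemetry.current_opening())
    print(vision.get_calibration("wrist")["position"],c["position"])
```

```text
pin collar [[ 0.56131547 -0.27743022  0.084     ]] top [[ 0.56169194 -0.27721612  0.128     ]]
0.025 -0.01 [[252.92029078 245.12345329]]
0.025 0 [[289.26672916 245.16083235]]
0.025 0.01 [[325.61948224 245.18952932]]
0.006 -0.01 [[249.65622281 272.5001604 ]]
0.006 0 [[289.06145728 272.54579868]]
0.006 0.01 [[328.47420083 272.57702532]]
[ 0.56112038 -0.27711392  0.22381779] [-4.09446099e-04  9.84804496e-01 -1.73663249e-01 -1.00627035e-03] 0.025 0.020007261865804694
[ 0.59132738 -0.19728456  0.41712368] [ 0.59126921 -0.19724901  0.41696233]
```

The fingers closed to 20 mm without the pin, which still stands in the rack at the measured spot. In the picture the fingertips look shorter than stated, so I'll check against the scene camera.

Run:
```python
from h import *
p=telemetry.current_ee_pos(); q=telemetry.current_tool_rot()
c,im=look("scene","s4")
im=im[:,:,::-1].copy()
pts=proj(c,[p+R(q).apply([0,0,d]) for d in (.025,.006,-.0,-.012,-.072)])
print(pts)
x0,y0=np.maximum(pts[0].astype(int)-[100,100],0); x0=int(x0);y0=int(y0)
z=cv2.resize(im[y0:y0+170,x0:x0+200],None,fx=4,fy=3.5*4/3.5,interpolation=cv2.INTER_CUBIC)[:600]
for u in pts: cv2.circle(z,tuple(int(v) for v in ((u-[x0,y0]+.5)*4-.5)),3,(0,255,0),-1)
cv2.imwrite("pics/s4z.png",z[:600,:800])
```

```text
[[181.291542   135.96825843]
 [179.67577072 128.06696972]
 [179.1589264  125.52980501]
 [178.11566733 120.39384078]
 [172.70595336  93.43347917]]
```

View pics/s4z.png

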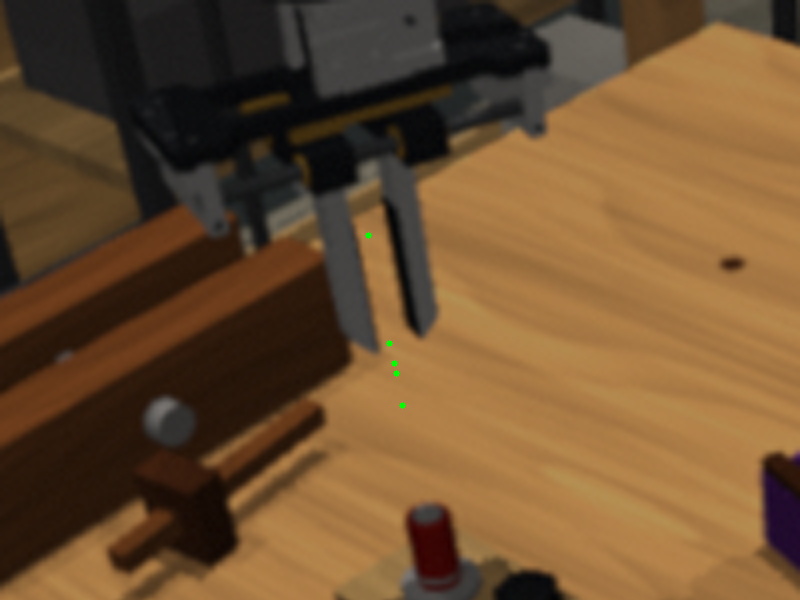

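The scene view confirms it. In the wrist picture the open 94 mm gap spans 163 px, which puts the fingertips at tool z ≈ -12 mm, y = 0, x = 0. They are about 37 mm shorter than stated, so they closed just at the top of the handle. I'll correct for this and grasp again.

```bash
cat >> h.py <<'E'
DZ=.0368  # real fingertips are this much behind r.nose_length
E
python3 - <<'E'
from h import *
psi=np.deg2rad(-20); q=qdown(psi)
x,y=.5616,-.2774
gripper_to(.07,30)
g=r.move_l([x,y,.114-DZ],vel=.12,guard=8); print("guard",g,telemetry.current_ee_pos())
gripper_to(.015,30); print("open",telemetry.current_opening(),telemetry.current_wrist_force())
r.move_l([x,y,.165],vel=.15); r.hold(.1)
print(telemetry.current_opening(),telemetry.current_wrist_force(),telemetry.current_ee_pos())
c,im=look("wrist","w5")
cv2.imwrite("pics/w5z.png",cv2.resize(im[120:360,200:440],None,fx=2.5,fy=2.5,interpolation=cv2.INTER_CUBIC)[:,:,::-1])
print(telemetry.current_t())
E
```

```text
guard False [ 0.56220571 -0.27772252  0.07804905]
open 0.024726807476134607 [-0.98787603  1.09096898  1.25327173]
0.024544368456628215 [ 0.23298345 -0.18957742 -2.50419001] [ 0.56064766 -0.27682333  0.16333073]
11.775
```

View pics/w5z.png

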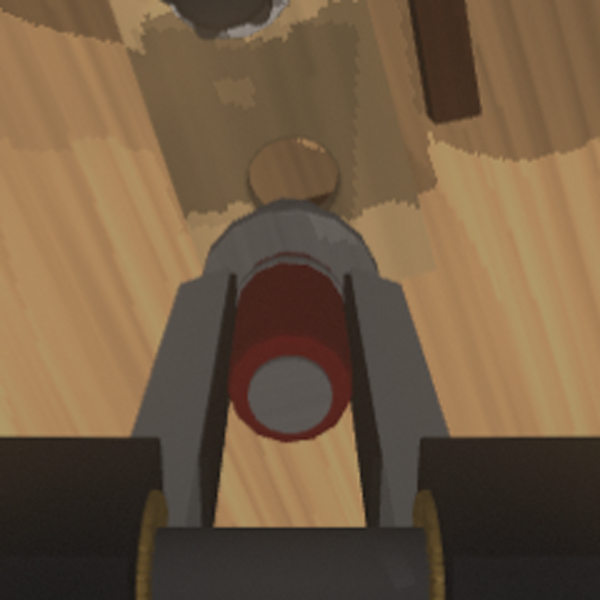

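Run:
```python
from h import *
import pickle
c=pickle.load(open("pics/w5.pkl","rb"))
p=telemetry.current_ee_pos(); q=telemetry.current_tool_rot(); print(p,q,c["position"]-vision.get_calibration("wrist")["position"])
c=vision.get_calibration("wrist")
im=cv2.imread("pics/w5z.png"); t=np.linspace(0,2*np.pi,120)
o=-.001
for d,rad in ((o-.006,.022),(o-.050,.0125)):
    P=p+R(q).apply(np.c_[rad*np.cos(t),rad*np.sin(t),np.full(120,d)])
    uv=(proj(c,P)-[200,120]+.5)*2.5-.5
    cv2.polylines(im,[np.round(uv).astype(int)],True,(0,255,0),1)
cv2.imwrite("pics/w5o.png",im)
```

```text
[ 0.56073556 -0.276864    0.16337446] [-5.83514938e-04  9.84809609e-01 -1.73630737e-01 -1.43541351e-03] [-7.56464453e-05  4.98064793e-05 -5.96898755e-05]
```

View pics/w5o.png

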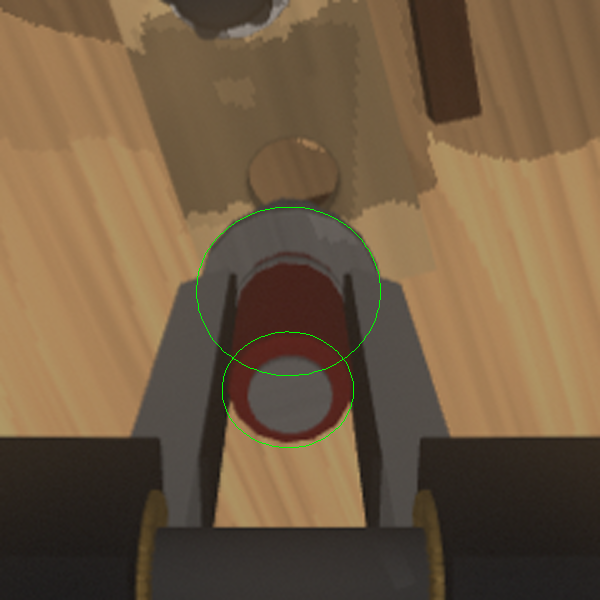

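```bash
cat >> h.py <<'E'
def settle(P,q,n=2):
    P=np.array(P,float); cmd=P.copy()
    for _ in range(n):
        r.move_l(cmd,rot=q,vel=.05); r.hold(.25)
        cmd=cmd+(P-telemetry.current_ee_pos())
    print("at",telemetry.current_ee_pos()-P); return cmd-P
E
python3 - <<'E'
from h import *
psi=np.deg2rad(-20); q=qdown(psi)
r.move_to([.4895,.2663,.165],q); r.hold(.3)
e=np.array([.4895,.2663,.165])-telemetry.current_ee_pos(); print("err",e*1000)
r.move_l(np.array([.4895,.2663,.15])+e,vel=.06); r.hold(.2)
e2=np.array([.4895,.2663,.15])-telemetry.current_ee_pos(); print("err",e2*1000, telemetry.current_opening(),telemetry.current_wrist_force())
c,im=look("wrist","w6")
cv2.imwrite("pics/w6z.png",cv2.resize(im[60:300,200:440],None,fx=2.5,fy=2.5,interpolation=cv2.INTER_CUBIC)[:,:,::-1])
c,im=look("scene","s6"); 
cv2.imwrite("pics/s6z.png",cv2.resize(im[170:340,320:520],None,fx=3.5,fy=3.5,interpolation=cv2.INTER_CUBIC)[:,:,::-1])
print(telemetry.current_t())
E
```

```text
err [-0.30134542  0.44972202  0.04917961]
err [ 0.11117658 -0.5729988  -0.25913764] 0.02467611987260762 [ 0.93491476 -0.28140744 -2.04302747]
14.75
```

View pics/w6z.png

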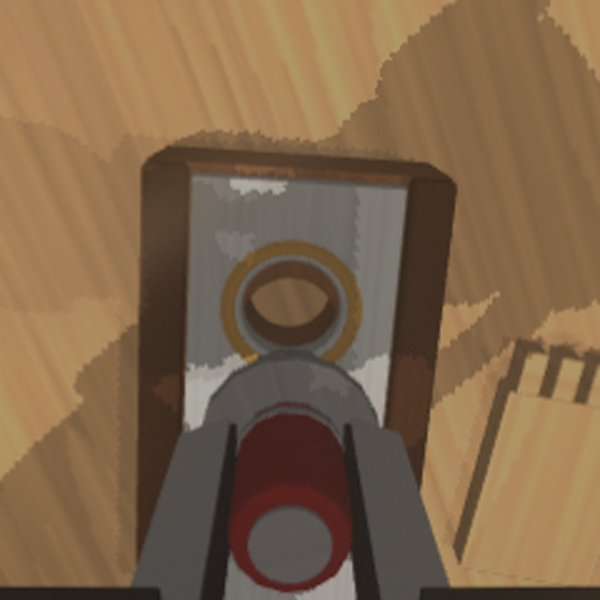

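View pics/s6z.png

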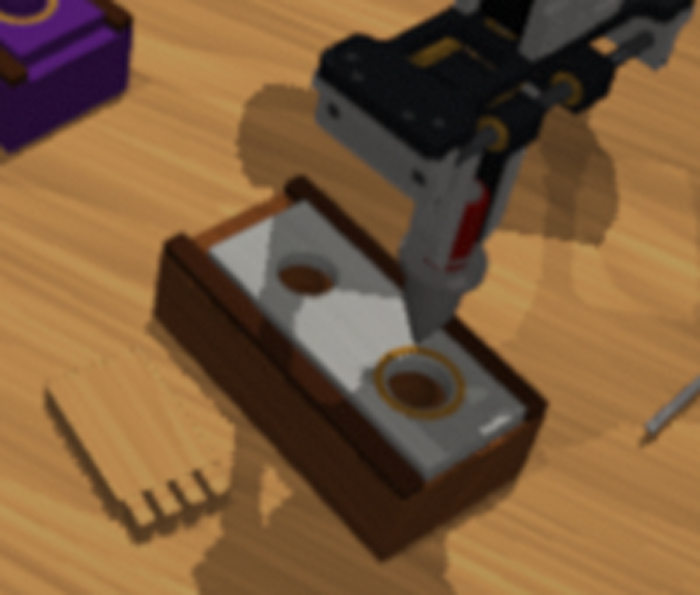

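Run:
```python
from h import *
import pickle
c=pickle.load(open("pics/s6.pkl","rb"))
for zz in (.085,.09,.095): print("tip pred",zz,(proj(c,[.4895,.2663,zz])-[320,170]+.5)*3.5-.5)
print("ring from scene",back(c,(np.array([[420,382.]])+.5)/3.5-.5+[320,170],.067),"bolt hole",back(c,(np.array([[308,274.]])+.5)/3.5-.5+[320,170],.067))
c=pickle.load(open("pics/w6.pkl","rb"))
print("ring from wrist",back(c,(np.array([[291,303.]])+.5)/2.5-.5+[200,60],.067))
th=np.deg2rad(-23.62); print("expected ring", np.array([.47146,.22509])+.0538*np.array([-np.sin(th),np.cos(th)]))
# scene block corners from s6z: strip top outer corners
W=back(c:=pickle.load(open("pics/s6.pkl","rb")),(np.array([[165,238],[415,490],[547,405],[300,180.]])+.5)/3.5-.5+[320,170],.065); print(W)
```

```text
tip pred 0.085 [[412.19919473 349.16414856]]
tip pred 0.09 [[414.13508569 342.95215331]]
tip pred 0.095 [[416.08534507 336.68756331]]
ring from scene [[0.49188937 0.27563832 0.067     ]] bolt hole [[0.45665551 0.19397153 0.067     ]]
ring from wrist [[0.49354148 0.27640455 0.067     ]]
expected ring [0.49301599 0.27438279]
[[0.47597339 0.11477639 0.065     ]
 [0.55436356 0.30002973 0.065     ]
 [0.46702503 0.33735112 0.065     ]
 [0.39055435 0.15753005 0.065     ]]
```

The collar sits where predicted, but the tip is about 4 mm towards +y. The pin is tilted 3–4° about the jaw axis. I'll measure the tilt in the scene and top images before going in.

Run:
```python
from h import *
import pickle
c,im=look("top","t7")
p=telemetry.current_ee_pos(); q=telemetry.current_tool_rot(); print(p)
ims=cv2.imread("pics/s6.png"); cs=pickle.load(open("pics/s6.pkl","rb"))
z=cv2.resize(ims[215:285,410:490],None,fx=8,fy=8,interpolation=cv2.INTER_CUBIC)
t=np.linspace(0,2*np.pi,60)
T=R(q)
# candidates: tilt about tool x through grasp point (d=-.031), pin origin at distance L below grasp
def draw(ang,L,dy,col):
    Rx=Ro.from_euler('x',ang,degrees=True)
    for zl,rad in ((6,22),(0,22),(-26,14.5),(-60,2.5),(50,12.5)):
        a=np.c_[rad*np.cos(t),rad*np.sin(t),np.full(60,-zl)]/1000+[0,0,L]
        P=p+T.apply(Rx.apply(a)+[0,dy,-.031])
        uv=(proj(cs,P)-[410,215]+.5)*8-.5
        cv2.polylines(z,[np.round(uv).astype(int)],True,col,1)
draw(0,.030,0,(0,255,0)); draw(4,.034,0,(255,255,0))
cv2.imwrite("pics/s6o.png",z)
```

```text
[0.48936936 0.26684683 0.15029448]
```

View pics/s6o.png

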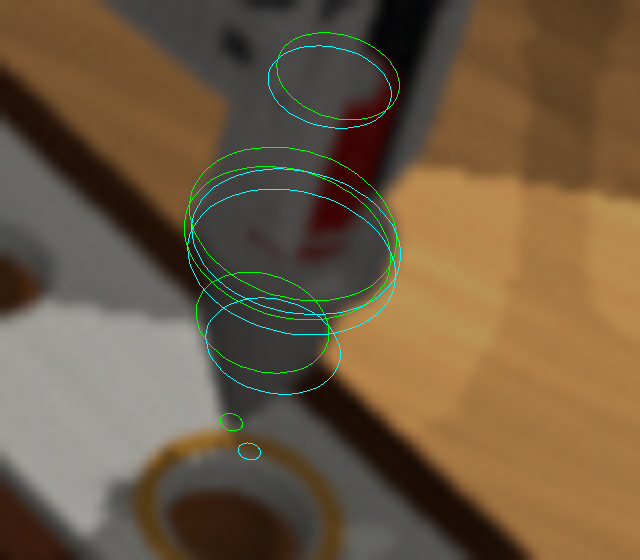

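Run:
```python
import cv2,numpy as np
im=cv2.imread("pics/s6.png")[225:285,420:480]
im=np.clip((im/255.)**.6*255,0,255).astype(np.uint8)
cv2.imwrite("pics/s6c.png",cv2.resize(im,None,fx=10,fy=10,interpolation=cv2.INTER_CUBIC))
```

View pics/s6c.png

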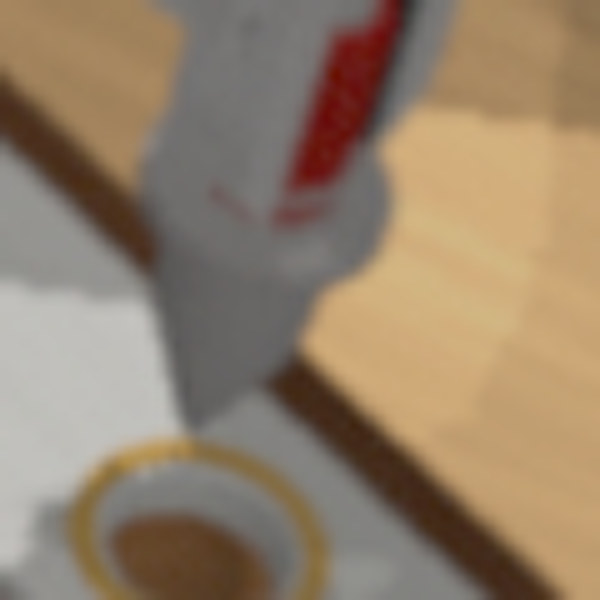

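On closer inspection the tip is only about 2 mm off, a tilt of roughly 1.5°. That is well within the cone's capture range, so I'm going in.

Run:
```python
from h import *
P=np.array([.4892,.2655,.15])
g=False
for zz in (.11,.085,.066):
    g=r.move_l([P[0],P[1],zz],vel=.05,guard=14)
    print(zz,g,telemetry.current_ee_pos().round(4),telemetry.current_wrist_force().round(2),round(telemetry.current_opening(),4))
    if g: break
c,im=look("scene","s8")
cv2.imwrite("pics/s8z.png",cv2.resize(im[170:340,320:520],None,fx=3.5,fy=3.5,interpolation=cv2.INTER_CUBIC)[:,:,::-1])
print(telemetry.current_t())
```

```text
0.11 False [0.4894 0.2655 0.1102] [-1.06 -0.19 -1.84] 0.0247
0.085 False [0.489  0.2653 0.0847] [ 0.08  0.09 -3.5 ] 0.0244
0.066 True [0.489  0.2655 0.066 ] [-0.42  0.2   4.85] 0.0245
16.8667
```

View pics/s8z.png

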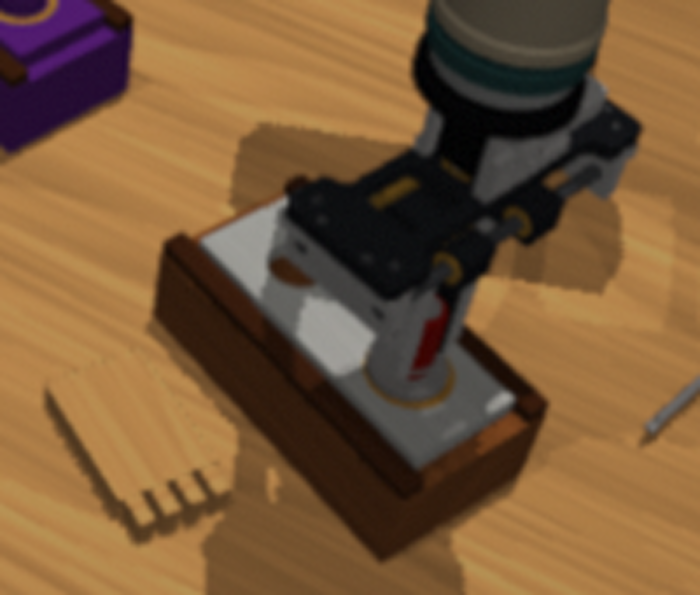

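The pin has gone home: the plate shifted, showing wood at its +y end, and the guard stopped the move at home height. I'll release and look.

Run:
```python
from h import *
psi=np.deg2rad(-20); q=qdown(psi); ty=np.array([np.sin(psi),-np.cos(psi),0])
gripper_to(.06,30)
p=telemetry.current_ee_pos()
r.move_l([p[0],p[1],.14],vel=.15)
r.move_to(np.array([.4715,.225,.18])+.045*ty,q); r.hold(.25)
c,im=look("wrist","w9")
cv2.imwrite("pics/w9z.png",cv2.resize(im[0:240,220:420],None,fx=2.5,fy=2.5,interpolation=cv2.INTER_CUBIC)[:,:,::-1])
print(telemetry.current_t())
```

```text
19.0167
```

View pics/w9z.png

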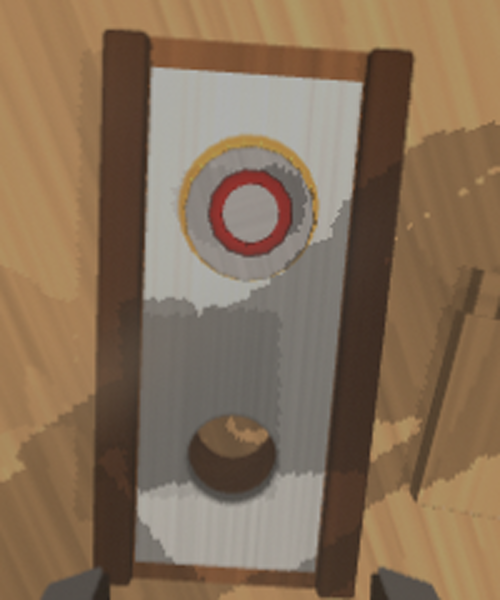

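Run:
```python
from h import *
import pickle
c=pickle.load(open("pics/w9.pkl","rb"))
z=lambda a:(np.array(a,float)+.5)/2.5-.5+[220,0]
W=back(c,z([[103,30],[413,53],[353,596],[92,582]]),.065)[:,:2]
M=np.array([[-52,100],[52,100],[52,-100],[-52,-100]])/1000
mu=W.mean(0); H=M.T@(W-mu); th=np.arctan2(H[0,1]-H[1,0],H[0,0]+H[1,1])
Rm=np.array([[np.cos(th),-np.sin(th)],[np.sin(th),np.cos(th)]])
print("center",mu,np.rad2deg(th),((W-mu-M@Rm.T)*1000).round(1).tolist())
L=lambda h:((h[:,:2]-mu)@Rm*1000).round(1)
for n,uv,zz in (("bolt hole top",[232.5,459],.067),("ring",[249,207],.067),("collar",[249.5,212.5],.073),("handle top",[250.5,212.5],.117)):
    h=back(c,z([uv]),zz); print(n,h[0][:2],L(h))
print("bolt base hole",mu+Rm@[0,-.045], "0.5 off", mu+Rm@[0,-.044])
im=cv2.imread("pics/w9z.png"); t=np.linspace(0,2*np.pi,120)
for y,zz,rad in ((-45,.055,17),(-45,.067,17),(45,.067,17),(45,.073,22)):
    o=mu+Rm@[0,y/1000]; P=np.c_[o[0]+rad/1000*np.cos(t),o[1]+rad/1000*np.sin(t),np.full(120,zz)]
    cv2.polylines(im,[np.round((proj(c,P)-[220,0]+.5)*2.5-.5).astype(int)],True,(0,255,0),1)
cv2.imwrite("pics/w9o.png",im)
```

```text
center [0.47094998 0.22535072] -23.65017072867159 [[0.1, -1.6], [-1.3, -1.4], [0.3, 2.0], [0.8, 0.9]]
bolt hole top [0.45352922 0.1844539 ] [[  0.4 -44.5]]
ring [0.48972302 0.26698016] [[ 0.5 45.7]]
collar [0.48920929 0.265179  ] [[ 0.7 43.8]]
handle top [0.48902998 0.26483376] [[ 0.7 43.4]]
bolt base hole [0.45289818 0.18413019] 0.5 off [0.45329933 0.1850462 ]
```

View pics/w9o.png

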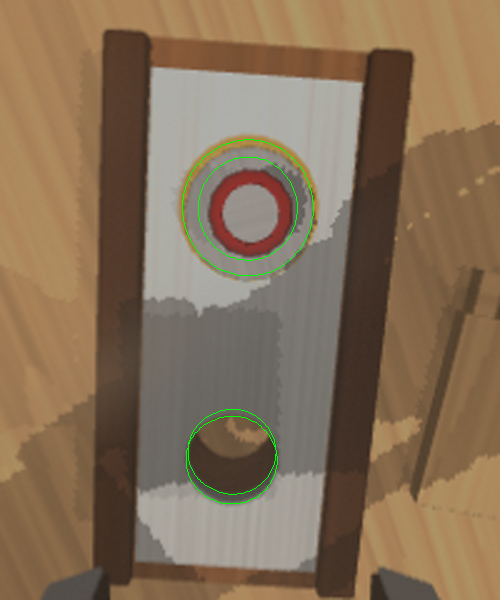

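The plate is now in line within about 0.6 mm, and the pin stands upright with its collar flat. The bolt is next.

Run:
```python
from h import *
psi=np.deg2rad(-20); q=qdown(psi)
x,y=.5668,-.2029
gripper_to(.075,30)
r.move_to([x,y,.15],q); r.hold(.2)
e=np.array([x,y,0])-telemetry.current_ee_pos(); e[2]=0; print(e)
g=r.move_l(np.array([x,y,.0742]),vel=.1,guard=8); print("guard",g,telemetry.current_ee_pos())
gripper_to(.02,30); print("open",telemetry.current_opening(),telemetry.current_wrist_force())
r.move_l([x,y,.16],vel=.12); r.hold(.2)
print(telemetry.current_opening(),telemetry.current_wrist_force(),telemetry.current_ee_pos())
c,im=look("wrist","w10")
cv2.imwrite("pics/w10z.png",cv2.resize(im[120:360,200:440],None,fx=2.5,fy=2.5,interpolation=cv2.INTER_CUBIC)[:,:,::-1])
print(telemetry.current_t())
```

```text
[-0.00021662 -0.00122967  0.        ]
guard False [ 0.56732876 -0.20314242  0.07474849]
open 0.03034344732844745 [-0.56052802  0.58602899  0.47514012]
0.030243985350537992 [-1.36821621  0.14957745 -1.45275015] [ 0.56630286 -0.2026448   0.15902385]
23.9583
```

View pics/w10z.png

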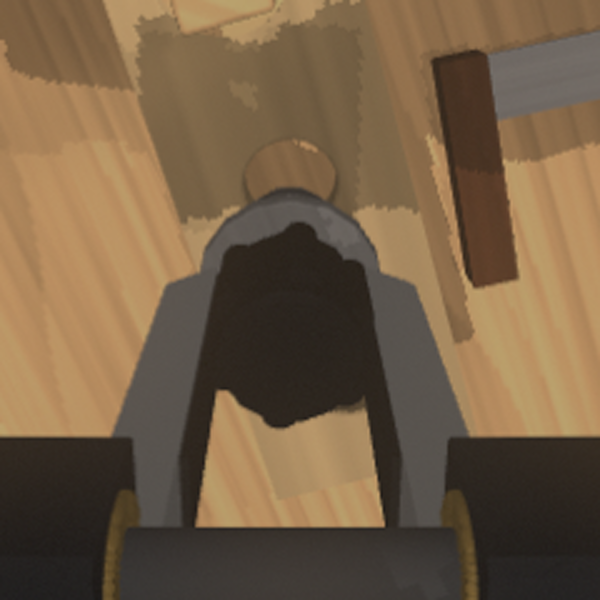

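Run:
```python
from h import *
p=telemetry.current_ee_pos(); q=telemetry.current_tool_rot(); c=vision.get_calibration("wrist"); print(p)
im=cv2.imread("pics/w10z.png"); im=np.clip((im/255.)**.6*255,0,255).astype(np.uint8); t=np.linspace(0,2*np.pi,120)
def draw(dy,ang,L,col):
    Rx=Ro.from_euler('x',ang,degrees=True)
    for zl,rad in ((6,22),(0,22),(40,18)):
        a=np.c_[rad*np.cos(t),rad*np.sin(t),np.full(120,-zl)]/1000+[0,0,L]
        uv=(proj(c,p+R(q).apply(Rx.apply(a)+[0,dy,-.031]))-[200,120]+.5)*2.5-.5
        cv2.polylines(im,[np.round(uv).astype(int)],True,col,1)
draw(0,0,.0275,(0,255,0)); draw(-.002,0,.030,(0,255,255))
draw(0,5,.030,(255,0,255))
cv2.imwrite("pics/w10o.png",im)
c,im=look("scene","s10")
u=proj(c,p)[0].astype(int); print(u)
cv2.imwrite("pics/s10z.png",cv2.resize(im[u[1]-50:u[1]+50,u[0]-50:u[0]+50],None,fx=6,fy=6,interpolation=cv2.INTER_CUBIC)[:,:,::-1])
```

```text
[ 0.56642508 -0.2027043   0.15915346]
[208 165]
```

View pics/w10o.png

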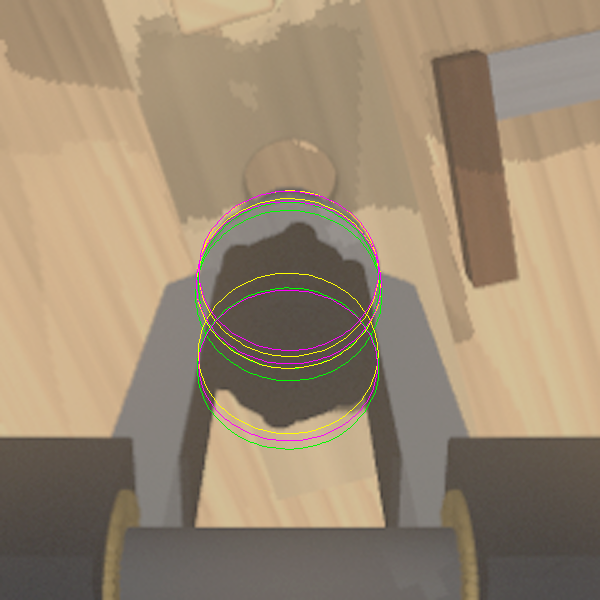

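View pics/s10z.png

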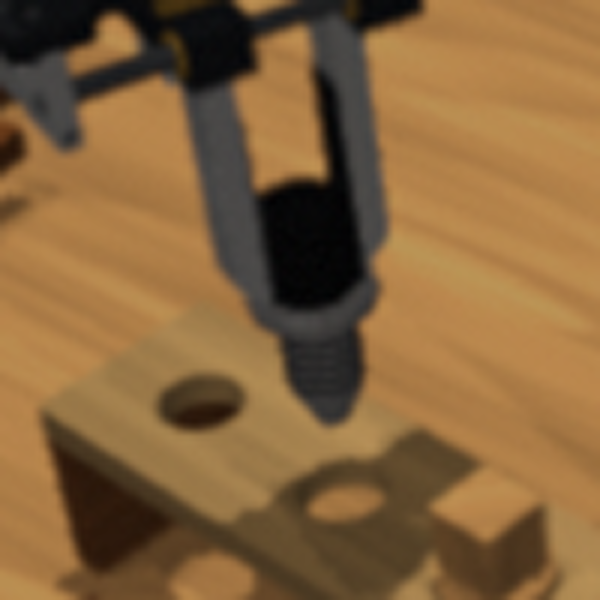

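Run:
```python
from h import *
import pickle
p=telemetry.current_ee_pos(); q=telemetry.current_tool_rot(); c=pickle.load(open("pics/s10.pkl","rb"))
im=cv2.imread("pics/s10z.png"); im=np.clip((im/255.)**.5*255,0,255).astype(np.uint8); t=np.linspace(0,2*np.pi,120)
def draw(dy,ang,L,col):
    Rx=Ro.from_euler('x',ang,degrees=True)
    for zl,rad in ((6,22),(0,22),(-34,13),(-50,6),(40,16)):
        a=np.c_[rad*np.cos(t),rad*np.sin(t),np.full(120,-zl)]/1000+[0,0,L]
        uv=(proj(c,p+R(q).apply(Rx.apply(a)+[0,dy,-.031]))-[158,115]+.5)*6-.5
        cv2.polylines(im,[np.round(uv).astype(int)],True,col,1)
draw(0,0,.0275,(0,255,0)); draw(0,5,.0275,(255,0,255))
cv2.imwrite("pics/s10o.png",im)
```

```text
(no output)
```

View pics/s10o.png

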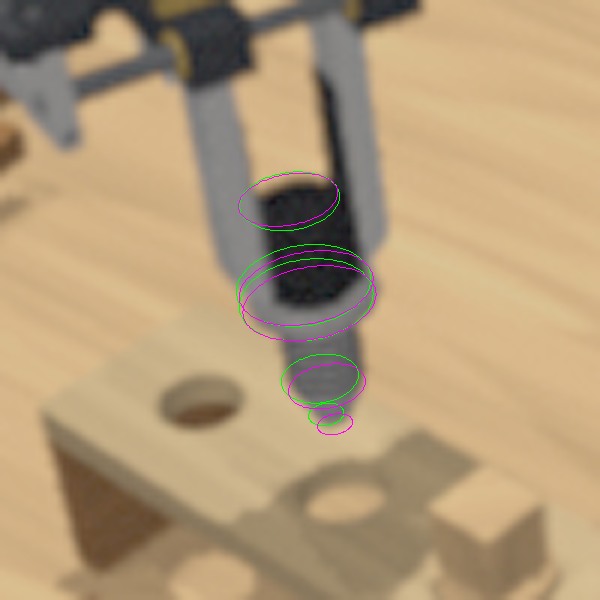

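The bolt is held a little off-centre: the collar is about 2 mm and the nose about 3 mm towards +y. I'll shift the target by 2.5 mm to compensate.

Run:
```python
from h import *
psi=np.deg2rad(-20); q=qdown(psi)
X=np.array([.4523,.1820])
r.move_to([*X,.16],q); r.hold(.1)
r.move_l([*X,.128],vel=.08); r.hold(.3)
print(telemetry.current_ee_pos(),telemetry.current_opening())
c,im=look("scene","s11"); p=telemetry.current_ee_pos()
u=proj(c,p)[0].astype(int); print(u)
im=np.clip((im/255.)**.6*255,0,255).astype(np.uint8)
cv2.imwrite("pics/s11z.png",cv2.resize(im[u[1]-40:u[1]+60,u[0]-50:u[0]+50],None,fx=6,fy=6,interpolation=cv2.INTER_CUBIC)[:,:,::-1])
print(telemetry.current_t())
```

```text
[0.45262973 0.18209273 0.12845178] 0.03033783793837356
[407 221]
26.5
```

View pics/s11z.png

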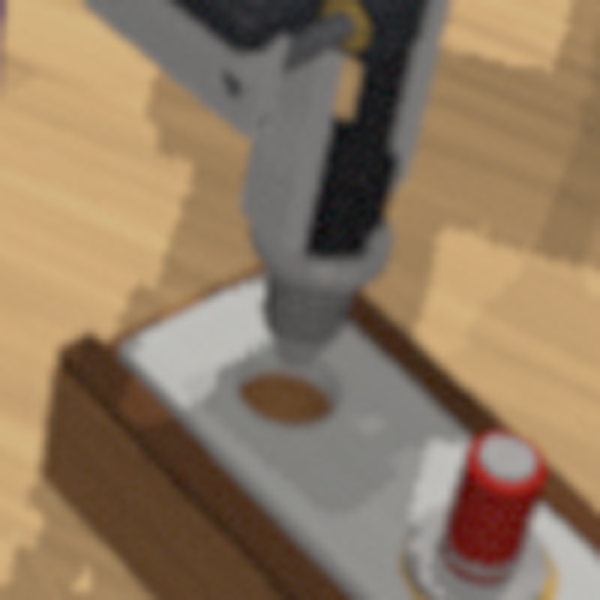

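Run:
```python
from h import *
import pickle
c=pickle.load(open("pics/s11.pkl","rb")); off=np.array([407-50,221-40])
f=lambda uv,z: back(c,(np.array([uv],float)+.5)/6-.5+off,z)[0]
for z in (.079,.082): print("nose",f((300,357),z))
print("hole",f((289,391),.067))
```

```text
nose [0.45027732 0.18662179 0.079     ]
nose [0.45306549 0.18745819 0.082     ]
hole [0.45471009 0.18683629 0.067     ]
```

The nose is within about 2 mm of the hole centre, so I'll insert.

Run:
```python
from h import *
X=np.array([.4523,.1820])
for zz in (.10,.08,.0605):
    g=r.move_l([*X,zz],vel=.05,guard=10)
    print(zz,g,telemetry.current_ee_pos().round(4),telemetry.current_wrist_force().round(2),round(telemetry.current_opening(),4))
    if g: break
c,im=look("scene","s12"); p=telemetry.current_ee_pos()
im=np.clip((im/255.)**.6*255,0,255).astype(np.uint8)
cv2.imwrite("pics/s12z.png",cv2.resize(im[190:310,350:490],None,fx=5,fy=5,interpolation=cv2.INTER_CUBIC)[:,:,::-1])
print(telemetry.current_t())
```

```text
0.1 False [0.4524 0.182  0.0999] [ 0.13 -0.13 -2.23] 0.0306
0.08 False [0.4522 0.1819 0.0797] [ 0.39  0.32 -1.11] 0.0306
0.0605 True [0.4528 0.1823 0.0626] [-0.    1.03  4.69] 0.0308
28.2
```

View pics/s12z.png

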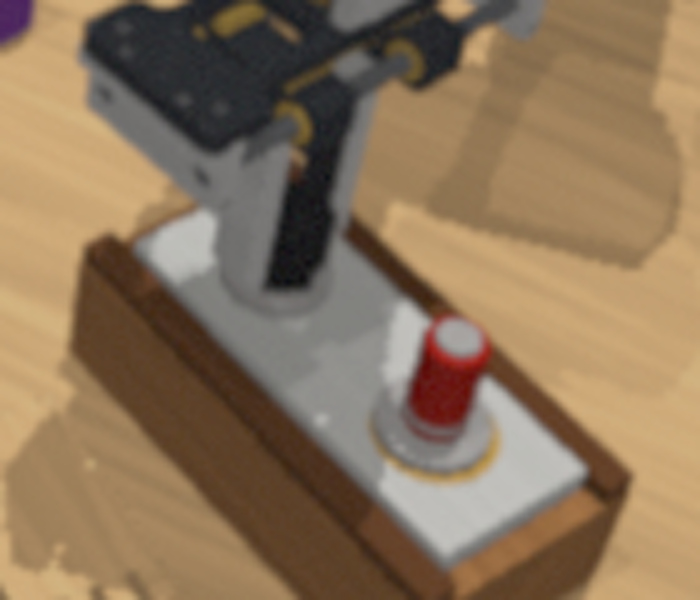

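The bolt stopped at home height (TCP z 0.0626 against 0.063 expected) with its collar on the plate. I'll release, back off and check.

Run:
```python
from h import *
psi=np.deg2rad(-20); q=qdown(psi); ty=np.array([np.sin(psi),-np.cos(psi),0])
gripper_to(.065,30)
p=telemetry.current_ee_pos()
r.move_l([p[0],p[1],.14],vel=.15)
r.move_to(np.array([.4715,.225,.20])+.06*ty,q); r.hold(.25)
c,im=look("wrist","w13")
cv2.imwrite("pics/w13z.png",cv2.resize(im[0:220,220:420],None,fx=2.5,fy=2.5,interpolation=cv2.INTER_CUBIC)[:,:,::-1])
c,im=look("scene","s13")
im=np.clip((im/255.)**.6*255,0,255).astype(np.uint8)
cv2.imwrite("pics/s13z.png",cv2.resize(im[190:310,350:490],None,fx=5,fy=5,interpolation=cv2.INTER_CUBIC)[:,:,::-1])
for t in ["drift_pin","knob_bolt","stop_plate"]:
    print(t,[( np.round(d["at"],4),round(d["score"],2)) for d in models.mark_of(t,"scene")][:2])
print(telemetry.current_t())
```

```text
drift_pin [(array([0.4912, 0.2677, 0.0656]), 0.91)]
knob_bolt [(array([0.4545, 0.1856, 0.0647]), 0.77)]
stop_plate [(array([ 0.3274, -0.1122,  0.0547]), 0.83), (array([0.471 , 0.2298, 0.0554]), 0.65)]
30.4333
```

View pics/w13z.png

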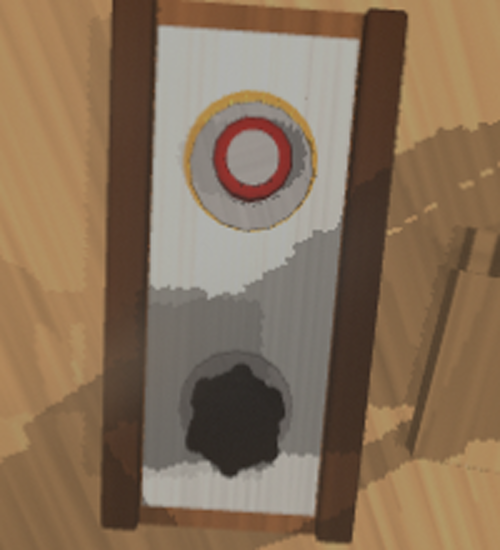

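View pics/s13z.png

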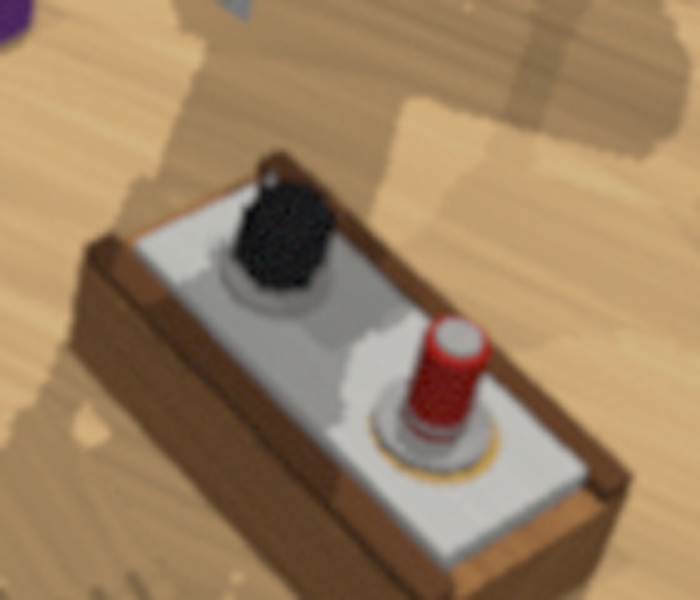

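Run:
```python
from h import *
import pickle
t=np.linspace(0,2*np.pi,120)
cw=pickle.load(open("pics/w13.pkl","rb")); o=back(cw,(np.array([[236,405.]])+.5)/2.5-.5+[220,0],.073)[0]; print("bolt",o)
kt=back(cw,(np.array([[236,420.]])+.5)/2.5-.5+[220,0],.107)[0]; print("knob top",kt)
for n,off,s in (("w13",[220,0],2.5),("s13",[350,190],5)):
    c=pickle.load(open(f"pics/{n}.pkl","rb")); im=cv2.imread(f"pics/{n}z.png")
    for zz,rad in ((.067,.022),(.073,.022),(.107,.0165)):
        P=np.c_[o[0]+rad*np.cos(t),o[1]+rad*np.sin(t),np.full(120,zz)]
        cv2.polylines(im,[np.round((proj(c,P)-off+.5)*s-.5).astype(int)],True,(0,255,0),1)
    cv2.imwrite(f"pics/{n}o.png",im)
a=cv2.imread("pics/w13o.png")[300:520,120:360]; b=cv2.imread("pics/s13o.png")[140:360,160:400]
cv2.imwrite("pics/f13.png",cv2.resize(np.hstack([a,b]),None,fx=1.6,fy=1.6))
```

```text
bolt [0.45437256 0.1857363  0.073     ]
knob top [0.45535105 0.18752814 0.107     ]
```

View pics/f13.png

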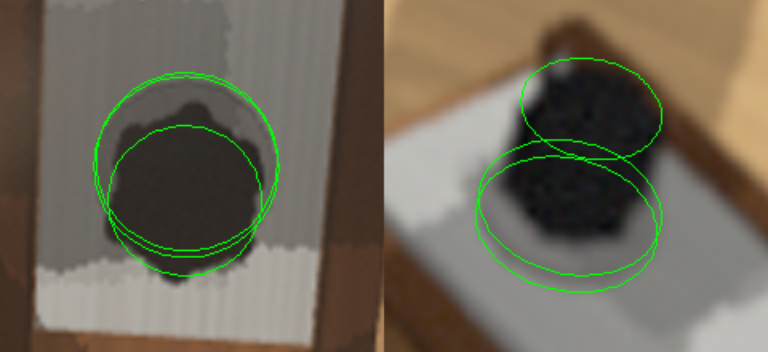

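Both collars line up with seated, upright circles (0.067/0.073 m), and the robot is clear of everything. Handing in.

Run:
```python
from h import *
print(telemetry.current_t(), telemetry.current_wrist_force().round(2)); r.sign_off()
```

```text
30.4333 [-0.59 -0.23 -0.1 ]
the job is handed in; nothing more can be done
```

I pushed the drift pin home through the brass-ringed hole first, then dropped the black-knobbed bolt home into the other hole. I handed in at 30.4 s with the gripper clear of everything.

**Last checks:**
- **Plate:** it was about 9 mm off at the start. After the pin went in, its holes measured within about 0.7 mm of line with the block's.
- **Pin:** the guarded push stopped on contact at home height. The collar is flat on the plate and the handle is upright.
- **Bolt:** it also stopped on contact at home height. Collar outlines projected at the seated height match both the wrist and scene pictures.
- **Networks:** they put the two origins at 65.6 mm (pin) and 64.7 mm (bolt) above the bench, against 67 mm nominal. That is within their 4 mm error.

**What disagreed or went wrong:**
- **Fingertips:** the real fingertips sit about 37 mm behind the stated 25 mm nose length. My first grasp therefore closed just at the top of the pin's handle and missed. I measured the offset in the wrist and scene pictures and corrected for it from then on.
- **Held parts:** both parts sat a little tilted in the grip, by a few degrees at most. I shifted the bolt's target 2.5 mm to allow for it.
- **Knob top:** its outline centre read about 2 mm from the collar axis. I put this down to the flutes rather than tilt, but did not confirm it.

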